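# Unhook the coffee canister and dock it

### The arm

A 6-joint arm with a two-finger parallel gripper is mounted at the origin on the work surface. World frame = base frame: x ahead of the robot, y to its left, z up, the work surface at z = 0. Lengths are in m, angles in degrees, forces in N, time in s.
With the tool pointing down it reaches from about 0.225 to 0.875 m from the base axis. Payload 3.4 kg.
Tool frame: the origin (TCP) lies midway between the tips of the shut fingers; the grasp point (between the pads) lies 19 mm behind it (r.grasp_offset is the distance from the TCP to the grasp point, in m); x points along the fingers, y is the direction in which the jaws open and shut, and the axes are right-handed (so a half turn about x gives the same grasp; the last joint's range is limited). The gripper opens to 85 mm and grips with 20 to 120 N. Pads are 22 mm wide; open, the fingers measure 114 mm over their backs; the gripper's body (76 mm by 85 mm) begins 54 mm behind the grasp point. The pads swing forward as they close: fully open they stand 13 mm farther back than shut.
Start: joints at [61.765, 15.808, 86.224, -0, 77.962, -6.933], TCP at [0.209, 0.536, 0.231] pointing down, gripper open.
Joint ranges: [-165.64, 165.64], [-43.16, 119.46], [12.63, 154.43], [-67.54, 247.53], [6.08, 155.33], [-154.97, 154.97]. Speed limits (degrees/s): [147.25, 147.25, 180, 180, 180, 180].

### API

Orientations are given as [roll, pitch, yaw] about the fixed x, y, z axes, in that order (R = Rz(yaw) Ry(pitch) Rx(roll)).
In Python, from cell import r gives the robot as it stands.
- The arm moves only by the tool send_rows, never from a script. Its argument "targets" is a list of rows, each a list of 5 numbers: the finger opening in mm, from 0 to 85.4, then the shift along the tool's x, y, z in mm, then the turn about the tool's x in rad. A call has 1 to 12 rows; each row shifts and turns the commanded pose from where the row before left it, along the tool's axes as they then stand; what a row does not reach is not made up. A row lasts 1/12 s, in which the tool goes at most 41.7 mm and 7.16 degrees, less where a joint would pass 70% of its speed; a pose out of reach is approached as far as the arm can. A call is refused whole if a number of a shift passes 41.7 or a number of a turn 0.125, either way. A call with a gripper value outside its range is refused whole. The fingers move at their own pace and stop on an object; "force" is the grip in N (left out, the last holds). Time passes only in rows, so rows that do not move let the fingers close. It gives the time, the measured TCP pose, the force and the opening at its end, in the units of the state.
- r.observe(): the state, without advancing time (a new reading comes with each control period).
- r.grab_frame(name): name is "side" or "top" or "wrist"; returns a dict with "pixels" (480x640x3 uint8, red, green, blue), "depth" (480x640 float32, m along the optical axis (not along the pixel's ray), 0 where there is no reading), "fx", "fy", "cx", "cy" (pixels), "xyz" and "rotation" of the camera in the world; the wrist camera has in their place "tool_from_camera" (4x4, takes a point from camera to tool coordinates, whose origin is the TCP and whose axes are the tool frame's). Camera axes: x right, y down, z forward; pixel columns grow to the right and rows downward; lengths in m; the calibration is good to about 2 mm. A picture is of the moment at which its call begins: read the wrist's pose just before it.
- r.job_done(): hands the job in, once; it reports no verdict.
Trained networks look in a picture, given as the dict that the camera call returned (one of the last four; its "shot" number tells which), for a name from the list of things; names that differ only in an ending like _2 or _b are one class to them, and where a whole thing is asked for, a point or a joint stands for the part that bears it (a point fixed in the world has none). Each returns a list of dicts, best first, with "confidence" (0 to 1); they miss things now and then, are a little off and sometimes report something else, mostly with a low value. They report only what shows in the picture. A call takes as long as a camera call.
- r.find_in(name, picture): "location" ([x, y, z] in m, in world coordinates, good to about 4 mm: the middle of the surface that is visible of it).
The state is a dict: "t": time; "q": joint angles; "qd": joint speeds; "tau": joint torques, N m; "position": TCP position; "orientation": TCP orientation; "ft_force": force on the tool from outside, world axes, zero at the start; "ft_torque": the same for the moment, N m; "gripper_width": finger opening in m.
Only numpy, scipy, OpenCV 4.12 (cv2) and the standard library are available. Lean on these libraries where they do the work, as an engineer would, in place of code of your own. Each camera call takes 0.05 s, during which the arm holds its last target.

### The job

Take the steel coffee canister off its deep hook: lift it by the wooden grip, feeling for the orange sprung keeper and pushing it up only part of the way, just enough for the canister's bar to pass over the hook's tip, then draw it straight out, never straining the stand. Set the canister gently down, upright, fully in the black dock, and let go; keep it level and leave everything else where it is.

Things in the scene. Friction and masses are not known exactly. Their poses are not given: they have to be found in the camera images.
- stand: Fixed hook stand: wooden foot 120 x 130 mm, steel post 30 mm wide, at most 235 mm tall. Origin on the table under the post's front face; x points to the stand's back (away from the hung canister), z up; turned up to 0.3 rad. A rubber pad (front at x -47 mm, 55 to 65 mm above the table) steadies the foot of the canister's back until it is lifted 10 mm.
- hook_seat (a point): Seat of the deep hook, 125 mm above the table, mid-way between post and lip (which are 16 mm apart). The steel lip, 24 mm wide, 6 mm thick (stand x -22 to -16 mm), turns up in front. Its tip is 24 to 58 mm above the seat: set differently each time, not reported. Lip, keeper and roof bear only a light push: about 10 N.
- keeper_column (a point): A point 50 mm above the hook's seat, on the line along which the orange sprung keeper plate (26 x 40 mm, stand x -26 to 0 mm) moves; it does not move with it. The keeper's underside rests 4 mm above the tip, wherever the tip is set; it can be pushed up 13 mm, with 2 N at first and 5 N at the end, then meets a rigid roof. So the canister's 8 mm bar must push it up over 4 mm and under 13 mm to pass out over the tip.
- canister_center (a point): Steel coffee canister 56 mm (x) by 84 mm (y), centre half-way up its total height of 130 mm (65 mm above its underside). Its axes match the stand's while it hangs: x to the back, z up. Body and dark wooden lid are 86 mm tall, mass 0.2 to 0.3 kg, rigid and closed. Hangs on the hook at the start with its underside 55 mm above the table.
- canister_grip (a point): Centre of the pale wooden grip block on the canister's lid: 40 mm (x) by 22 mm (y) by 44 mm tall, 108 mm above the canister's underside; to be pinched across its 22 mm from above.
- canister_bar (a point): Centre of the canister's hanging bar: a round steel bar 8 mm thick, 64 mm long along y, carried on two straps (inner faces 52 mm apart) behind the canister: 63 mm behind its middle and 74 mm above its underside. It lies in the hook, behind the lip, leaning on the lip's inner face.
- dock: Fixed black canister dock with a low wooden block (108 mm wide, 32 mm tall) behind it; origin on the table inside the block; x to its back, z up; turned up to 0.3 rad. The well lies in front, centred 85 mm before the origin.
- dock_floor (a point): Centre of the dock's well floor, 12 mm above the table: a flat well 64 mm (x) by 92 mm (y), 4 mm clearance all round the canister, with a rim 10 mm high. Axes as the dock's.
- cup: Bystander: white ceramic mug, 72 mm across, 60 mm tall; origin at the centre of its underside.
- pitcher: Bystander: steel milk pitcher with a handle, 76 mm across, 95 mm tall; origin at the centre of its underside.
- syrup: Bystander: amber syrup bottle with a red cap, 64 mm across, 200 mm tall; origin at the centre of its underside.
- milk: Bystander: white milk bottle with a blue cap, 84 mm across, 170 mm tall; origin at the centre of its underside.
- tamper: Bystander: aluminium coffee tamper, 58 mm across, 82 mm tall; origin at the centre of its underside.
- glass_cup: Bystander: clear glass, 66 mm across, 85 mm tall; origin at the centre of its underside.

How it is judged (in metres and radians):
On the way:
1. the canister's bar is out in front of the hook and the canister no longer touches the stand (x of canister_bar in the frame of stand below -0.032 m and contact force between canister and stand below 0.2 N), for 0.1 s.
At the end, for the whole second after the job is handed in: The canister stands at rest in the dock's well: its middle within 6 mm of the well's middle in x and y, its underside within 3 mm of the well's floor, upright within 0.06 rad, let go (x of canister_center in the frame of dock_floor between -0.006 and 0.006 m and y of canister_center in the frame of dock_floor between -0.006 and 0.006 m and z of canister_center in the frame of dock_floor below 0.068 m and angle between canister_center's own z axis and vertical below 0.06 rad and linear speed of canister below 0.02 m/s); the robot touches nothing.
It fails at once if once lifted 10 mm off the seat, the canister presses on the stand (lip, keeper or roof) with more than 12 N (contact force between canister and stand above 12 N and z of canister_bar in the frame of hook_seat above 0.014 m).
It fails at once if the canister strains the stand with more than 40 N (contact force between canister and stand above 40 N).
It fails at once if the canister is dropped into the dock (faster than 0.25 m/s within 20 mm of its floor) or pressed on it with more than 40 N (contact force between canister and dock above 40 N or (horizontal distance between canister_center and dock_floor below 0.03 m and z of canister_center in the frame of dock_floor below 0.085 m and linear speed of canister above 0.25 m/s)).
It fails at once if the canister is tipped more than 0.45 rad (angle between canister_center's own z axis and vertical above 0.45 rad).
It fails at once if a bystander is shifted more than 20 mm (distance of any of cup, pitcher, syrup, milk, tamper, glass_cup from where it was at the start of the episode above 0.02 m).
It also fails if it takes over 59 s, if anything falls off the work surface, if the arm or the gripper's body presses on something with over 40 N, if the wrist force passes 120 N, or if a joint passes its speed limit or range.

## Working session

There is one attempt and no reset: what is moved stays moved. The work goes in short steps, Python scripts to look and compute and a tool call to move; the robot and the scene stay as the last step left them, time stands still between calls to the robot, and variables do not carry over. Pictures are saved under pics/ and viewed, and the job is handed in when it is done.

Besides the shell and the picture viewer there is one more tool, called after "Call:" as a command line: name --pt "numbers of a row" for each row, then --argument value for the rest. send_rows: Moves the arm, as the interface text tells. Its arguments: {"type":"object","properties":{"targets":{"type":"array","items":{"type":"array","items":{"type":"number"}}},"force":{"type":"number"}},"required":["targets"]}

```bash
ls; mkdir -p pics; python3 - <<'E'
from cell import r
import cv2, numpy as np, json
s=r.observe(); print({k:np.round(v,3).tolist() for k,v in s.items()}); print(r.grasp_offset)
for n in ["side","top"]:
    f=r.grab_frame(n); cv2.imwrite(f"pics/{n}0.png",f["pixels"][:,:,::-1])
    print(n,f["xyz"],np.round(f["rotation"],3).tolist(),f["fx"],f["fy"],f["cx"],f["cy"],f["shot"])
    for o in ["stand","hook_seat","keeper_column","canister_center","canister_grip","canister_bar","dock","dock_floor","cup","pitcher","syrup","milk","tamper","glass_cup"]:
        try:
            for d in r.find_in(o,f)[:2]: print(o,np.round(d["location"],3).tolist(),round(d["confidence"],2))
        except Exception as e: print(o,e)
E
```

```text
pics
{'t': 0.0, 'q': [61.768, 15.848, 86.296, 0.002, 77.964, -6.933], 'qd': [0.048, 0.002, -0.018, 0.074, -0.016, -0.003], 'tau': [0.001, -41.678, -24.582, -0.0, 0.011, 0.0], 'position': [0.209, 0.535, 0.23], 'orientation': [-98.04, 89.892, -119.339], 'ft_force': [-0.108, -0.004, 0.273], 'ft_torque': [0.001, 0.07, -0.032], 'gripper_width': 0.085}
0.0187
side [-0.07219861 -0.75436771  0.97283407] [-130.946, -0.346, -41.812] 591.8874708367343 591.8874708367343 328.7624835580177 237.91975698964075 1
stand [0.617, -0.233, 0.097] 0.7
stand [0.435, 0.004, 0.034] 0.63
hook_seat [0.616, -0.227, 0.098] 0.86
keeper_column [0.612, -0.227, 0.101] 0.96
canister_center [0.521, -0.244, 0.133] 0.61
canister_grip [0.523, -0.25, 0.125] 0.67
canister_bar [0.521, -0.247, 0.128] 0.59
dock [0.576, 0.204, 0.021] 0.86
dock_floor [0.575, 0.202, 0.023] 0.94
cup [0.433, 0.001, 0.036] 0.71
cup [0.593, -0.449, 0.059] 0.16
pitcher [0.63, -0.002, 0.065] 0.88
pitcher [0.615, -0.232, 0.097] 0.48
syrup [0.752, -0.024, 0.107] 0.9
milk [0.513, 0.429, 0.089] 0.9
milk [0.52, -0.245, 0.13] 0.39
tamper [0.424, -0.411, 0.02
[... 210 characters left out ...]
7417075176 2
stand [0.617, -0.196, 0.011] 0.77
stand [0.761, -0.014, 0.128] 0.16
hook_seat [0.617, -0.2, 0.014] 0.75
keeper_column [0.618, -0.198, 0.014] 0.57
canister_center [0.54, -0.226, 0.14] 0.63
canister_grip [0.536, -0.221, 0.14] 0.82
canister_grip [0.617, -0.198, 0.014] 0.64
canister_bar [0.533, -0.222, 0.139] 0.96
dock [0.574, 0.206, 0.023] 0.77
dock [0.522, 0.439, 0.113] 0.57
dock_floor [0.58, 0.206, 0.017] 0.55
cup [0.433, 0.007, -0.0] 0.67
pitcher [0.645, 0.014, 0.031] 0.69
syrup [0.76, -0.015, 0.131] 0.55
milk [0.521, 0.438, 0.114] 0.75
tamper [0.434, -0.394, 0.021] 0.86
tamper [0.619, -0.201, 0.015] 0.61
glass_cup [0.606, -0.451, 0.052] 0.69
glass_cup [0.646, 0.012, 0.036] 0.64
```

View pics/side0.png

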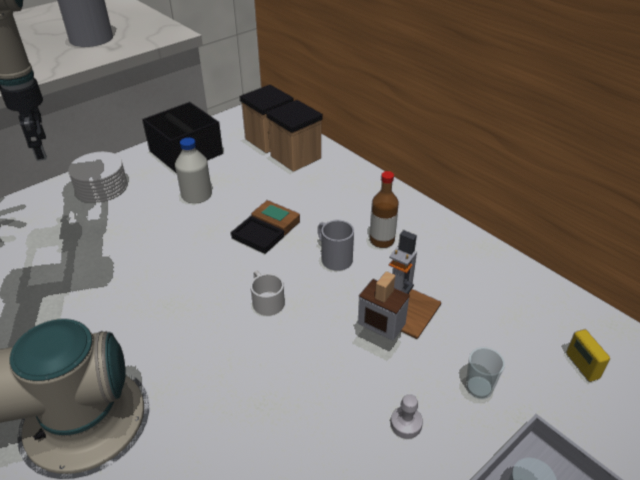

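View pics/top0.png

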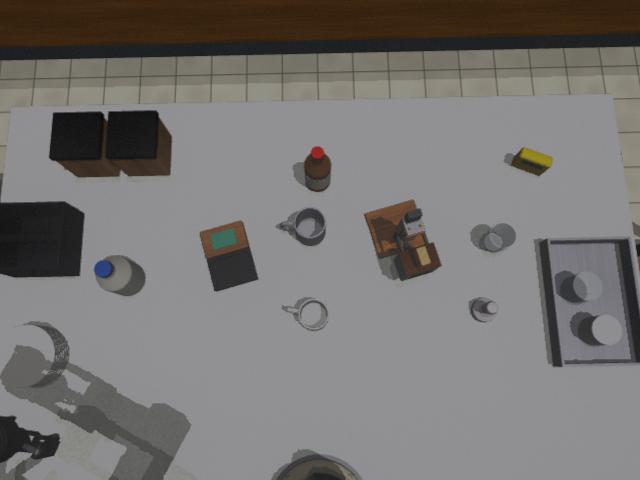

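The side view shows the canister at about (383,310), its pale grip at (385,287), the keeper at (403,263), and the dock at (258,233). The top view shows the canister at (418,262), the grip at (424,256), and the dock well at (232,270) with its block at (224,239). Next I'll measure from depth.

```bash
cat > h.py <<'E'
from cell import r
import cv2, numpy as np
from scipy.spatial.transform import Rotation as Ro
def cloud(f):
    d=f["depth"]; v,u=np.mgrid[0:480,0:640]
    P=np.stack([(u-f["cx"])*d/f["fx"],(v-f["cy"])*d/f["fy"],d],-1)
    if "xyz" in f:
        R=Ro.from_euler('xyz',f["rotation"],degrees=True).as_matrix(); W=P@R.T+f["xyz"]
    else:
        s=f["pose"]; T=f["tool_from_camera"]; P=P@T[:3,:3].T+T[:3,3]
        R=Ro.from_euler('xyz',s["orientation"],degrees=True).as_matrix(); W=P@R.T+s["position"]
    W[d<=0]=np.nan
    return W
def zoom(f,u0,u1,v0,v1,k,name):
    c=f["pixels"][v0:v1,u0:u1,::-1]; cv2.imwrite(name,cv2.resize(c,None,fx=k,fy=k,interpolation=cv2.INTER_CUBIC))
E
python3 - <<'E'
from h import *
for n in ["top","side"]:
    f=r.grab_frame(n); W=cloud(f); np.savez(f"{n}.npz",W=W,rgb=f["pixels"])
    t=np.nanmedian(W[300:400,380:440,2] if n=="top" else W[340:400,200:300,2]); print(n,"table z",t)
    m=(abs(W[...,0]-.57)<.15)&(abs(W[...,1]+.22)<.12)
    for lo,hi in [(.13,.15),(.175,.195),(.2,.24)]:
        k=m&(W[...,2]>lo)&(W[...,2]<hi)
        p=W[k]; 
        if len(p)>4:
            q=(p[:,:2]*1000).astype(np.float32); print(lo,len(p),np.median(p,0).round(4),cv2.minAreaRect(q), p[:,2].min(),p[:,2].max())
    zoom(f,*((360,440,195,295) if n=="top" else (340,450,220,350)),6 if n=="top" else 4.5,f"pics/{n}z.png")
    zoom(f,*((190,270,210,300) if n=="top" else (220,310,190,260)),6,f"pics/{n}dock.png")
E
```

```text
top table z -0.0006590073814640718
0.13 827 [ 0.5424 -0.2198  0.1397] ((570.8770751953125, -225.12503051757812), (117.6839599609375, 85.78448486328125), 15.695514678955078) 0.1300885030217207 0.1492495293881524
0.175 379 [ 0.5584 -0.2265  0.1862] ((574.9203491210938, -223.38079833984375), (111.76790618896484, 41.291046142578125), 15.15090560913086) 0.17522455785694957 0.19495131672211685
0.2 183 [ 0.6172 -0.2092  0.2328] ((608.8907470703125, -213.3350067138672), (41.257102966308594, 30.78567123413086), 14.088418006896973) 0.2000109895679092 0.23901543786581403
side table z -0.0008241048668458095
0.13 1032 [ 0.5387 -0.2451  0.1397] ((568.662353515625, -227.9151611328125), (121.04009246826172, 86.30284881591797), 16.867467880249023) 0.13007285880042974 0.149951394764281
0.175 444 [ 0.5844 -0.2327  0.1855] ((573.9979248046875, -226.75140380859375), (114.39827728271484, 40.743690490722656), 14.548630714416504) 0.17515035649908006 0.19498439374244592
0.2 313 [ 0.6152 -0.2178  0.2224] ((613.3638305664062, -216.4903564453125), (31.427152633666992, 31.211088180541992), 16.64670181274414) 0.20016459334045777 0.23785596776039764
```

```bash
python3 - <<'E'
import cv2,numpy as np
a=cv2.imread("pics/topz.png");b=cv2.imread("pics/sidez.png")
print(a.shape,b.shape)
h=600
a=a[:600];b=b[:600]
c=np.zeros((600,800,3),np.uint8)
a=cv2.resize(a,(390,int(a.shape[0]*390/a.shape[1])));b=cv2.resize(b,(400,int(b.shape[0]*400/b.shape[1])))
c[:a.shape[0],:390]=a;c[:b.shape[0],400:]=b
cv2.imwrite("pics/both.png",c)
a=cv2.imread("pics/topdock.png");b=cv2.imread("pics/sidedock.png")
c=np.zeros((500,800,3),np.uint8);a=cv2.resize(a,(390,438));b=cv2.resize(b,(400,311));c[:438,:390]=a;c[:311,400:]=b
cv2.imwrite("pics/bothdock.png",c)
E
```

```text
(600, 480, 3) (585, 495, 3)
```

View pics/both.png

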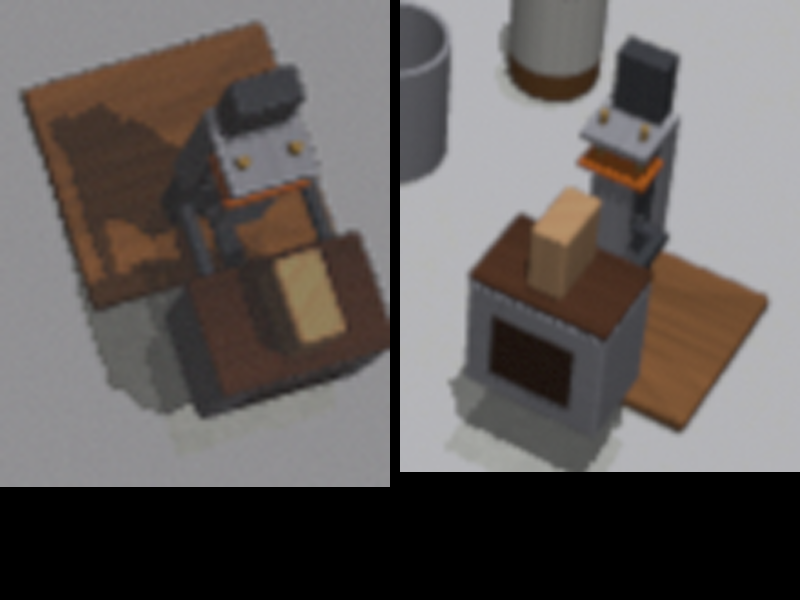

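View pics/bothdock.png

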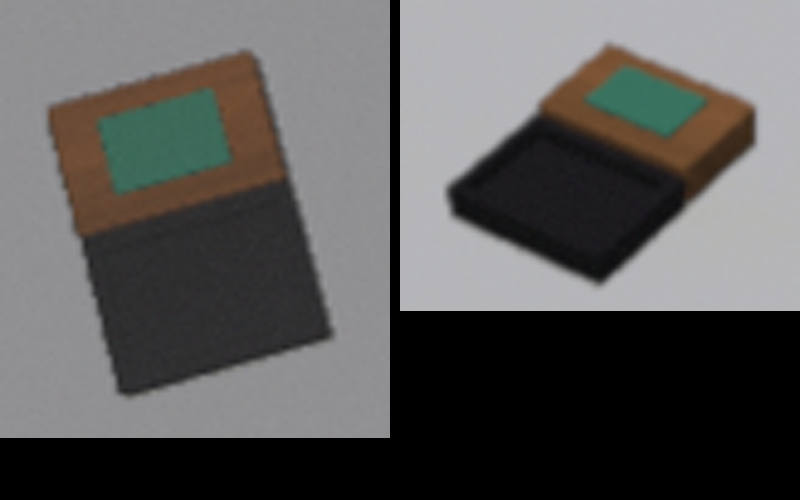

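```bash
python3 - <<'E'
from h import *
s=r.observe(); R=Ro.from_euler('xyz',s["orientation"],degrees=True).as_matrix(); print(R.round(3))
for n in ["top","side"]:
    z=np.load(n+".npz"); W=z["W"]; c=z["rgb"]; hsv=cv2.cvtColor(c,cv2.COLOR_RGB2HSV).astype(int)
    near=(abs(W[...,0]-.6)<.12)&(abs(W[...,1]+.22)<.1)
    org=near&(hsv[...,0]<14)&(hsv[...,1]>190)&(W[...,2]>.15)
    p=W[org]; print(n,"orange",len(p),np.percentile(p,[0,5,25,50,75,95,100],axis=0).round(4).tolist() if len(p) else "")
    # histogram of z for stand region beyond canister
    yaw=np.radians(15);e=np.array([np.cos(yaw),np.sin(yaw)])
    k=near&(W[...,2]>.15)&((W[...,:2]-[.5584,-.2265])@e>.03)
    h,b=np.histogram(W[k][:,2],bins=np.arange(.15,.25,.003)); print([(round(x,3),int(y)) for x,y in zip(b,h) if y])
    # dock
    nd=(abs(W[...,0]-.58)<.12)&(abs(W[...,1]-.205)<.12)
    for nm,m in [("block",nd&(hsv[...,0]<25)&(hsv[...,1]>90)&(W[...,2]>.027)),("rimpts",nd&(c.max(-1)<75)&(W[...,2]>.018)&(W[...,2]<.026)),("black",nd&(c.max(-1)<75)&(W[...,2]>.008))]:
        p=W[m]
        if len(p)>4:print(n,nm,len(p),np.median(p,0).round(4),cv2.minAreaRect((p[:,:2]*1000).astype(np.float32)))
E
```

```text
[[ 0.     0.363  0.932]
 [ 0.     0.932 -0.363]
 [-1.     0.     0.   ]]
top orange 0 
[(np.float64(0.15), 4), (np.float64(0.153), 4), (np.float64(0.156), 1), (np.float64(0.159), 2), (np.float64(0.162), 1), (np.float64(0.165), 7), (np.float64(0.168), 16), (np.float64(0.171), 22), (np.float64(0.174), 11), (np.float64(0.177), 4), (np.float64(0.183), 5), (np.float64(0.186), 7), (np.float64(0.189), 48), (np.float64(0.192), 110), (np.float64(0.195), 77), (np.float64(0.198), 21), (np.float64(0.201), 10), (np.float64(0.204), 9), (np.float64(0.207), 5), (np.float64(0.21), 5), (np.float64(0.213), 3), (np.float64(0.216), 9), (np.float64(0.219), 4), (np.float64(0.222), 5), (np.float64(0.225), 8), (np.float64(0.228), 13), (np.float64(0.231), 29), (np.float64(0.234), 62), (np.float64(0.237), 16)]
top block 643 [0.616  0.2201 0.0306] ((619.1834716796875, 221.17738342285156), (68.41448211669922, 105.91314697265625), 14.832623481750488)
top rimpts 455 [0.5492 0.2035 0.022 ] ((548.8087768554688, 202.34649658203125), (82.69466400146484, 108.04698181152344), 15.257932662963867)
top black 1452 [0.5491 0
[... 783 characters left out ...]
19), (np.float64(0.207), 21), (np.float64(0.21), 18), (np.float64(0.213), 21), (np.float64(0.216), 17), (np.float64(0.219), 23), (np.float64(0.222), 26), (np.float64(0.225), 17), (np.float64(0.228), 25), (np.float64(0.231), 46), (np.float64(0.234), 49), (np.float64(0.237), 2)]
side block 342 [0.6129 0.2026 0.0292] ((616.5870361328125, 213.7174072265625), (68.85161590576172, 105.70610809326172), 15.045722007751465)
side rimpts 374 [0.5616 0.1866 0.021 ] ((575.9907836914062, 203.09381103515625), (144.94297790527344, 106.72782897949219), 14.33218765258789)
side black 1130 [0.5537 0.1925 0.0141] ((578.30517578125, 203.71490478515625), (150.14724731445312, 107.68389129638672), 14.750513076782227)
```

Keeper top is about z=0.172, so the tip is about 0.163–0.165 (roughly 39 mm above the seat). Stand and dock are both yawed about 15°. I'll move over the dock first for a wrist look.

Call:
send_rows --pt "85 -20 0 0 0" --pt "85 -20 0 0 0" --pt "85 -20 0 0 0" --pt "85 -20 0 0 0" --pt "85 -20 -10 20 0" --pt "85 0 -18 33 0" --pt "85 0 -18 33 0" --pt "85 0 -18 33 0" --pt "85 0 -18 33 0" --pt "85 0 -18 33 0" --pt "85 0 -18 33 0" --pt "85 0 -18 33 0"

```text
t: 2.6
position: [0.3941, 0.3163, 0.3315]
orientation: [60.8, 90.0, 39.5]
ft_force: [-0.2, 0.6, 0.2]
gripper_width: 0.0851
```

Call:
send_rows --pt "85 0 -18 33 0" --pt "85 0 -18 33 0" --pt "85 0 -18 33 0" --pt "85 0 -18 33 0" --pt "85 0 0 0 0.125" --pt "85 0 0 0 0.125" --pt "85 0 0 0 0.125" --pt "85 0 0 0 0.125" --pt "85 0 0 0 0.125" --pt "85 0 0 0 0.125" --pt "85 0 0 0 0.125" --pt "85 0 0 0 0.125"

```text
t: 3.6
position: [0.4901, 0.2028, 0.3313]
orientation: [-175.9, 90.0, 105.1]
ft_force: [-0.2, 0.2, -0.1]
gripper_width: 0.0849
```

Call:
send_rows --pt "85 0 0 0 0.125" --pt "85 0 0 0 0.125" --pt "85 0 0 0 0.125" --pt "85 0 0 0 0.125" --pt "85 0 0 0 0.125" --pt "85 0 0 0 0.125" --pt "85 0 0 0 0.125" --pt "85 0 0 0 0.125" --pt "85 0 0 0 0.125" --pt "85 0 0 0 0.125" --pt "85 0 0 0 0.125" --pt "85 0 0 0 0.125"

```text
t: 4.6
position: [0.4901, 0.2028, 0.3314]
orientation: [-161.6, 90.0, 33.5]
ft_force: [-1.3, 1.2, -0.5]
gripper_width: 0.0846
```

```bash
python3 - <<'E'
from h import *
s=r.observe(); print({k:np.round(v,3).tolist() for k,v in s.items()})
R=Ro.from_euler('xyz',s["orientation"],degrees=True).as_matrix(); print(R.round(3))
f=r.grab_frame("wrist"); f["pose"]=s; cv2.imwrite("pics/w1.png",f["pixels"][:,:,::-1]); print(f["tool_from_camera"].round(3),f["fx"])
np.savez("w1.npz",W=cloud(f),rgb=f["pixels"])
E
```

```text
{'t': 4.6, 'q': [14.956, 9.592, 80.604, 0.002, 89.797, 89.854], 'qd': [0.043, 0.022, 0.087, -0.049, -0.065, 85.094], 'tau': [-0.0, -36.38, -25.944, 0.0, 0.0, -1.235], 'position': [0.49, 0.203, 0.331], 'orientation': [-161.612, 89.992, 33.49], 'ft_force': [-1.322, 1.241, -0.481], 'ft_torque': [-0.042, -0.064, -0.028], 'gripper_width': 0.085}
[[ 0.     0.261 -0.965]
 [ 0.    -0.965 -0.261]
 [-1.    -0.    -0.   ]]
[[-0.    -0.312  0.95  -0.143]
 [ 1.    -0.001  0.    -0.   ]
 [ 0.001  0.95   0.312 -0.08 ]
 [ 0.     0.     0.     1.   ]] 399.25824992990897
```

View pics/w1.png

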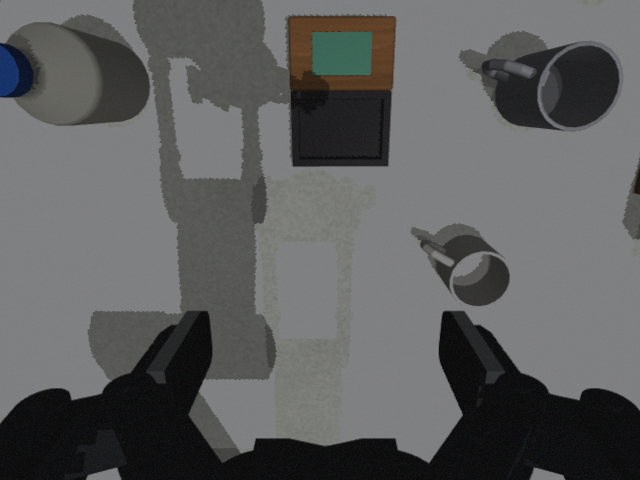

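The wrist view shows the black well centred at about (341,128), its block above at (341,55), the cup at right (473,278), and the pitcher at upper right. The arm was still settling, so I'll retake it while still and measure.

```bash
cat >> h.py <<'E'
def dock(f):
    W=cloud(f); c=f["pixels"]; hsv=cv2.cvtColor(c,cv2.COLOR_RGB2HSV).astype(int)
    nd=(abs(W[...,0]-.58)<.1)&(abs(W[...,1]-.205)<.1)
    out={}
    blk=nd&(W[...,2]>.024)&(W[...,2]<.04)&(((hsv[...,0]<25)&(hsv[...,1]>80))|((hsv[...,0]>60)&(hsv[...,1]>80)))
    black=nd&(c.max(-1)<70)&(W[...,2]>.006)&(W[...,2]<.03)
    for nm,m in [("block",blk),("black",black)]:
        m=cv2.morphologyEx(m.astype(np.uint8),cv2.MORPH_OPEN,np.ones((3,3)))>0
        p=W[m]; print(nm,len(p),cv2.minAreaRect((p[:,:2]*1000).astype(np.float32)),np.percentile(p[:,2],[5,25,50,75,95]).round(4))
    return W,blk,black
E
python3 - <<'E'
from h import *
s=r.observe()
f=r.grab_frame("wrist"); f["pose"]=r.observe(); s=f["pose"]; print(s["position"],s["orientation"],s["qd"][5])
W,b,k=dock(f)
np.savez("w1.npz",W=W,rgb=f["pixels"])
zoom(f,270,420,0,190,4,"pics/w1z.png")
# stand-frame style section : coordinates along yaw
for dz in r.find_in("dock_floor",f)[:1]+r.find_in("dock",f)[:1]: print(dz)
g=cv2.cvtColor(f["pixels"],cv2.COLOR_RGB2GRAY)
print("table",np.nanmedian(W[200:240,290:330,2]))
v=128; print([(u,int(g[v,u]),*(W[v,u]*1000).round(0)) for u in list(range(286,310,2))+list(range(374,396,2))])
u=341; print([(v,int(g[v,u]),*(W[v,u]*1000).round(0)) for v in list(range(84,106,2))+list(range(148,172,2))])
E
```

```text
[0.49011993 0.20278477 0.33131923] [-124.63491679   89.99628592   70.84006237] -6.222717513301853
block 7640 ((618.7682495117188, 222.18679809570312), (69.49623107910156, 106.970947265625), 15.480286598205566) [0.0289 0.03   0.0309 0.032  0.0333]
black 7404 ((547.8863525390625, 202.06146240234375), (81.35868835449219, 107.2935791015625), 15.114209175109863) [0.0112 0.0121 0.0131 0.0218 0.0234]
{'location': [0.5891, 0.2082, 0.0305], 'confidence': 0.76}
{'location': [0.5876, 0.2083, 0.0292], 'confidence': 0.65}
table 0.0003609769669769003
[(286, 128, np.float64(530.0), np.float64(261.0), np.float64(-0.0)), (288, 111, np.float64(531.0), np.float64(259.0), np.float64(1.0)), (290, 79, np.float64(532.0), np.float64(256.0), np.float64(1.0)), (292, 30, np.float64(534.0), np.float64(253.0), np.float64(21.0)), (294, 28, np.float64(534.0), np.float64(251.0), np.float64(21.0)), (296, 31, np.float64(535.0), np.float64(249.0), np.float64(23.0)), (298, 22, np.float64(536.0), np.float64(247.0), np.float64(22.0)), (300, 34, np.float64(535.0), np.float64(245.0), np.float64(11.0)), (302, 35, np.float64
[... 1819 characters left out ...]
64(194.0), np.float64(12.0)), (152, 34, np.float64(522.0), np.float64(193.0), np.float64(13.0)), (154, 32, np.float64(520.0), np.float64(193.0), np.float64(11.0)), (156, 16, np.float64(518.0), np.float64(192.0), np.float64(13.0)), (158, 13, np.float64(517.0), np.float64(192.0), np.float64(19.0)), (160, 36, np.float64(515.0), np.float64(192.0), np.float64(23.0)), (162, 38, np.float64(513.0), np.float64(191.0), np.float64(23.0)), (164, 37, np.float64(511.0), np.float64(190.0), np.float64(22.0)), (166, 100, np.float64(506.0), np.float64(188.0), np.float64(2.0)), (168, 130, np.float64(503.0), np.float64(187.0), np.float64(1.0)), (170, 128, np.float64(501.0), np.float64(187.0), np.float64(-0.0))]
```

View pics/w1z.png

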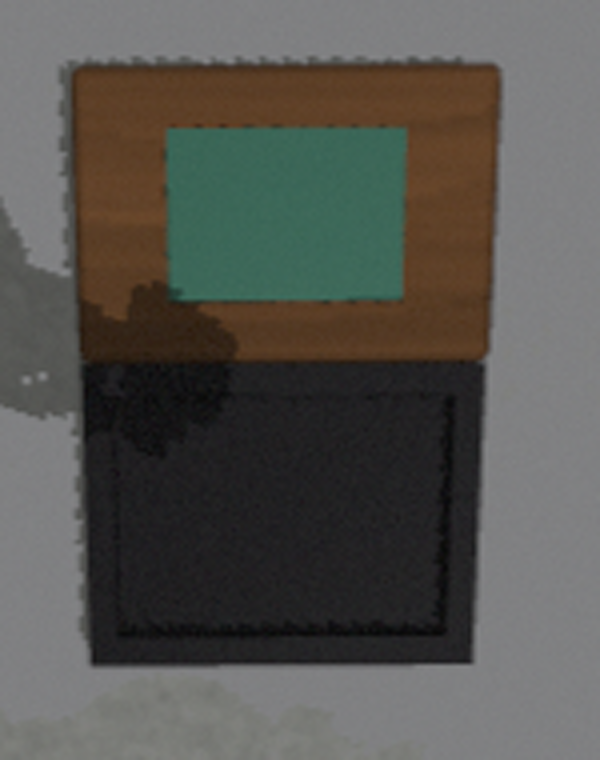

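Well centre is at (0.548, 0.202), yaw about 15.1°, and the top and wrist cameras agree to 1 mm. Floor z is 0.012–0.013. Now over to the canister.

Call:
send_rows --pt "60 0 15 4 0" --pt "60 0 34 8.5 0" --pt "60 0 34 8.5 0" --pt "60 0 34 8.5 0" --pt "60 0 34 8.5 0" --pt "60 0 34 8.5 0" --pt "60 0 34 8.5 0" --pt "60 0 34 8.5 0" --pt "60 0 34 8.5 0" --pt "60 0 34 8.5 0" --pt "60 0 34 8.5 0" --pt "60 0 34 8.5 0"

```text
t: 5.8
position: [0.4996, -0.1998, 0.3315]
orientation: [161.9, 90.0, -2.5]
ft_force: [1.5, 0.5, 0.2]
gripper_width: 0.0593
```

Call:
send_rows --pt "60 0 25 6 0" --pt "60 0 10 2 0" --pt "60 0 0 0 0" --pt "60 0 0 0 0" --pt "60 0 0 0 0"

```text
t: 6.22
position: [0.5014, -0.2324, 0.3314]
orientation: [-106.4, 89.9, 89.2]
ft_force: [-0.4, -0.2, -1.0]
gripper_width: 0.0604
```

```bash
python3 - <<'E'
from h import *
s=r.observe(); print(s["t"],s["position"],s["orientation"],np.round(s["q"],1),s["ft_force"].round(2) if hasattr(s["ft_force"],'round') else s["ft_force"])
R=Ro.from_euler('xyz',s["orientation"],degrees=True).as_matrix(); print(R.round(3))
f=r.grab_frame("wrist"); f["pose"]=s; cv2.imwrite("pics/w2.png",f["pixels"][:,:,::-1])
np.savez("w2.npz",W=cloud(f),rgb=f["pixels"],d=f["depth"])
E
```

```text
6.2167 [ 0.50143788 -0.23242951  0.33137606] [-106.39817127   89.92307592   89.16475065] [-32.1  11.6  78.    0.1  90.4  42.3] [-0.44 -0.18 -1.05]
[[ 0.     0.268 -0.963]
 [ 0.001 -0.963 -0.268]
 [-1.    -0.001 -0.   ]]
```

View pics/w2.png

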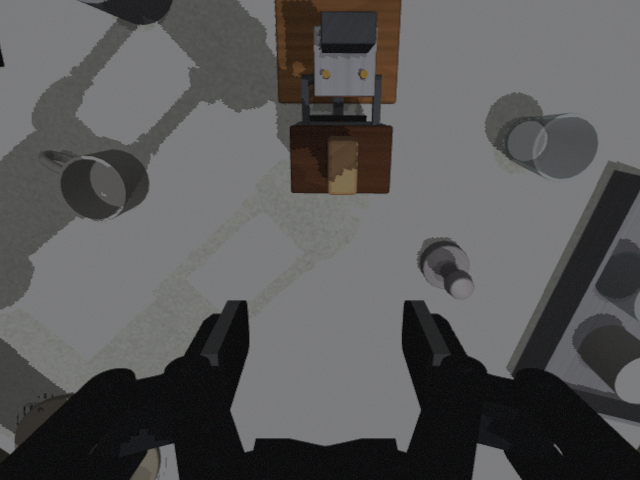

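The wrist view shows the lid at (341,158), grip top spanning (329–357, 135–193), hook stand above it, and straps at x≈305 and 378. I'll measure the grip pose now.

```bash
cat > m.py <<'E'
from h import *
def meas(W,c):
    near=(abs(W[...,0]-.56)<.1)&(abs(W[...,1]+.22)<.08)
    hsv=cv2.cvtColor(c,cv2.COLOR_RGB2HSV).astype(int)
    yaw=np.radians(15);e=np.array([np.cos(yaw),np.sin(yaw)])
    a=W[...,:2]@e
    a0=np.array([.545,-.224])@e
    for nm,m in [("grip",near&(abs(W[...,2]-.185)<.006)&(a<a0+.032)),("lid",near&(abs(W[...,2]-.141)<.006)&(a<a0+.034))]:
        m=cv2.morphologyEx(m.astype(np.uint8),cv2.MORPH_OPEN,np.ones((2,2)))>0
        p=W[m]; 
        if len(p)>10: print(nm,len(p),cv2.minAreaRect((p[:,:2]*1000).astype(np.float32)),"z",np.median(p[:,2]).round(4), "mean",p.mean(0).round(4))
if __name__=="__main__":
    for n in ["w2","top","side"]:
        z=np.load(n+".npz"); print(n); meas(z["W"],z["rgb"])
    z=np.load("w2.npz");W=z["W"]
    cv2.imwrite("pics/w2z.png",cv2.resize(z["rgb"][0:200,260:420,::-1],None,fx=4,fy=3,interpolation=cv2.INTER_CUBIC))
    for u in [340,343,346]: print([(v,*(W[v,u]*1000).round(0).astype(int)) for v in range(60,140,3) if W[v,u,2]>0])
E
python3 m.py
```

```text
w2
grip 1643 ((521.2540893554688, -247.60252380371094), (79.82576751708984, 30.25386619567871), 19.67194938659668) z nan mean [nan nan nan]
lid 5136 ((526.7728271484375, -245.53817749023438), (85.49556732177734, 117.68805694580078), 15.487800598144531) z nan mean [nan nan nan]
top
grip 187 ((542.4337158203125, -239.73463439941406), (39.60121154785156, 34.31660842895508), 19.383853912353516) z 0.1834 mean [ 0.539  -0.236   0.1794]
lid 660 ((546.7699584960938, -254.1287078857422), (61.304290771484375, 129.4985809326172), 27.604877471923828) z nan mean [nan nan nan]
side
grip 185 ((557.7455444335938, -233.21685791015625), (77.4117431640625, 17.68947410583496), 16.778118133544922) z nan mean [nan nan nan]
lid 721 ((592.3517456054688, -221.56712341308594), (171.70767211914062, 78.55223846435547), 18.26176643371582) z nan mean [nan nan nan]
[(60, np.int64(607), np.int64(-212), np.int64(194)), (63, np.int64(605), np.int64(-213), np.int64(195)), (66, np.int64(604), np.int64(-213), np.int64(194)), (69, np.int64(602), np.int64(-214), np.int64(195)), (72, np.int64(600), np.int64(-214), np.int64
[... 3068 characters left out ...]
1), np.int64(194)), (90, np.int64(591), np.int64(-221), np.int64(194)), (93, np.int64(589), np.int64(-222), np.int64(196)), (96, np.int64(588), np.int64(-223), np.int64(172)), (99, np.int64(590), np.int64(-231), np.int64(13)), (102, np.int64(587), np.int64(-232), np.int64(12)), (117, np.int64(573), np.int64(-233), np.int64(65)), (120, np.int64(570), np.int64(-234), np.int64(66)), (123, np.int64(568), np.int64(-232), np.int64(108)), (126, np.int64(567), np.int64(-231), np.int64(141)), (129, np.int64(565), np.int64(-232), np.int64(141)), (132, np.int64(563), np.int64(-232), np.int64(140)), (135, np.int64(560), np.int64(-233), np.int64(142)), (138, np.int64(560), np.int64(-232), np.int64(169))]
```

View pics/w2z.png

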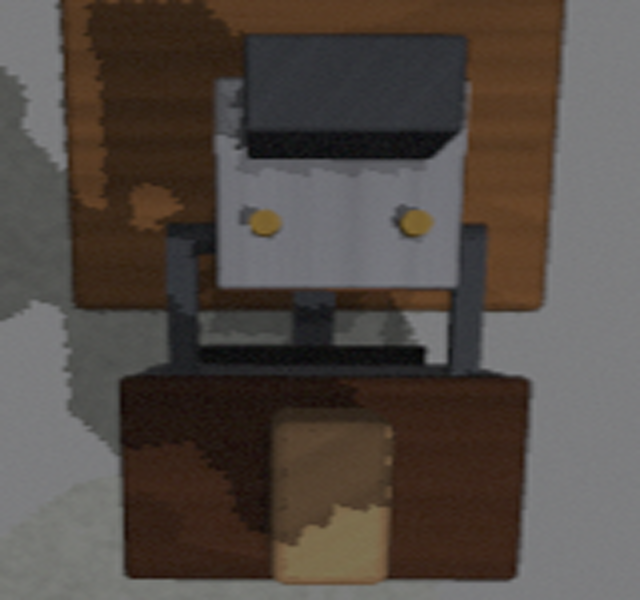

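```bash
sed -i 's/np.ones((2,2)))>0/np.ones((3,3)))>0; m\&=np.isfinite(W[...,2])/' m.py; cat >> m.py <<'E'
    from scipy.optimize import least_squares
    yaw=np.radians(15.0);e=np.array([np.cos(yaw),np.sin(yaw)]);n=np.array([-e[1],e[0]])
    for nm in ["w2","top","side"]:
        W=np.load(nm+".npz")["W"]; near=(abs(W[...,0]-.56)<.1)&(abs(W[...,1]+.22)<.08)&np.isfinite(W[...,2])
        # roof plate
        for lab,lo,hi in [("roof",.190,.199),("post",.230,.24)]:
            p=W[near&(W[...,2]>lo)&(W[...,2]<hi)]
            q=np.stack([p[:,:2]@e,p[:,:2]@n],1)*1000
            q=q[q[:,0]>np.array([.545,-.224])@e*1000+33]
            print(nm,lab,len(q),np.percentile(q,[1,3,50,97,99],axis=0).round(1).tolist())
E
python3 m.py | cut -c1-400
```

```text
w2
grip 1643 ((539.9908447265625, -234.56507873535156), (39.76474380493164, 21.75468635559082), 15.634891510009766) z 0.185 mean [ 0.5405 -0.2341  0.1848]
lid 5130 ((540.1790771484375, -234.48001098632812), (55.221435546875, 84.06916809082031), 15.499923706054688) z 0.1411 mean [ 0.5424 -0.2331  0.1411]
top
grip 182 ((540.4674682617188, -232.9945526123047), (40.171024322509766, 22.16499137878418), 14.187912940979004) z 0.1837 mean [ 0.5408 -0.2332  0.1838]
lid 645 ((540.9564819335938, -232.7521514892578), (56.03839874267578, 84.31651306152344), 15.464106559753418) z 0.1402 mean [ 0.5384 -0.2303  0.1403]
side
grip 185 ((539.6561279296875, -237.2578125), (41.582584381103516, 22.272397994995117), 14.030519485473633) z 0.1835 mean [ 0.539  -0.2378  0.1835]
lid 710 ((539.5233764648438, -237.16860961914062), (57.81205368041992, 85.36817169189453), 15.189403533935547) z 0.1401 mean [ 0.5355 -0.2421  0.1402]
[(60, np.int64(607), np.int64(-212), np.int64(194)), (63, np.int64(605), np.int64(-213), np.int64(195)), (66, np.int64(604), np.int64(-213), np.int64(194)), (69, np.int64(602), np.int64(
[... 912 characters left out ...]
 np.int64(196)), (78, np.int64(598), np.int64(-219), np.int64(194)), (81, np.int64(596), np.int64(-220),
w2 roof 2823 [[510.3, -385.1], [510.9, -384.5], [525.1, -364.2], [545.3, -346.2], [549.6, -345.6]]
w2 post 1898 [[535.8, -379.8], [535.9, -379.3], [543.6, -365.2], [551.3, -351.0], [551.8, -350.4]]
top roof 239 [[511.3, -384.6], [511.7, -383.8], [525.4, -362.5], [544.8, -344.8], [549.9, -344.5]]
top post 114 [[536.9, -379.0], [537.3, -377.9], [544.5, -364.5], [552.1, -349.8], [553.4, -349.6]]
side roof 262 [[507.9, -388.0], [509.4, -387.6], [524.4, -369.7], [546.1, -348.8], [550.2, -347.7]]
side post 108 [[534.6, -382.4], [535.2, -381.8], [542.2, -368.0], [551.5, -353.2], [551.7, -352.3]]
```

Grip centre is (0.540, -0.2345), yaw 15.5°. Sizes fit (39.8×21.8 and 55×84), the stand's front-to-grip offset is 75 mm as expected, and the tool is already aligned. I'll centre over it and descend to TCP z≈0.147.

Call:
send_rows --pt "60 0 6 -18 0" --pt "60 0 6.4 -18.6 0" --pt "60 30 0 0 0" --pt "60 40 0 0 0" --pt "60 40 0 0 0" --pt "60 25 0 0 0" --pt "60 10 0 0 0" --pt "60 0 0 0 0" --pt "60 0 0 0 0"

```text
t: 7.02
position: [0.5409, -0.2356, 0.1874]
orientation: [144.7, 89.9, -19.8]
ft_force: [-0.9, -1.2, -0.1]
gripper_width: 0.0601
```

```bash
python3 - <<'E'
from h import *
s=r.observe(); print(s["t"],s["position"],s["ft_force"],s["ft_torque"])
R=Ro.from_euler('xyz',s["orientation"],degrees=True).as_matrix(); print(R.round(3))
f=r.grab_frame("wrist"); f["pose"]=s; cv2.imwrite("pics/w3.png",f["pixels"][:,:,::-1]); W=cloud(f)
p=W[(abs(W[...,0]-.54)<.05)&(abs(W[...,1]+.235)<.05)&(abs(W[...,2]-.185)<.004)]; print(len(p),cv2.minAreaRect((p[:,:2]*1000).astype(np.float32)))
E
```

```text
7.0167 [ 0.54090355 -0.23562651  0.1874387 ] [-0.94383573 -1.24791099 -0.09715121] [-0.10172065 -0.03188632 -0.0008827 ]
[[ 0.001  0.268 -0.963]
 [-0.001 -0.963 -0.268]
 [-1.     0.001 -0.001]]
4585 ((540.2791137695312, -234.08645629882812), (39.96855926513672, 22.050724029541016), 15.318679809570312)
```

View pics/w3.png

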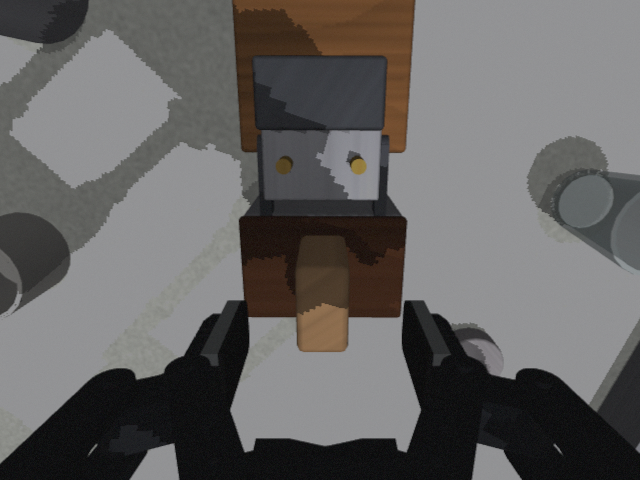

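The grip sits midway between the fingers (297–349, against finger faces at 245 and 403). Descending and closing.

Call:
send_rows --pt "60 15 -0.5 0 0" --pt "60 15 0 0 0" --pt "60 8 0 0 0" --pt "60 2 0 0 0" --pt "60 0 0 0 0" --pt "60 0 0 0 0"

```text
t: 7.57
position: [0.5407, -0.2361, 0.1476]
orientation: [137.3, 89.9, -27.2]
ft_force: [0.4, 0.0, 0.7]
gripper_width: 0.0603
```

Call:
send_rows --pt "40 0 0 0 0" --pt "30 0 0 0 0" --pt "25 0 0 0 0" --pt "22 0 0 0 0" --pt "15 0 0 0 0" --pt "10 0 0 0 0" --pt "10 0 0 0 0" --pt "10 0 0 0 0" --force 60

```text
t: 8.23
position: [0.5399, -0.2351, 0.1468]
orientation: [-120.2, 89.9, 75.3]
ft_force: [-2.1, 3.6, 5.9]
gripper_width: 0.0215
```

```bash
cat > st.py <<'E'
from h import *
s=r.observe(); print(round(s["t"],2),np.round(s["position"],4),"F",np.round(s["ft_force"],2),"T",np.round(s["ft_torque"],3),"w",round(s["gripper_width"],4))
R=Ro.from_euler('xyz',s["orientation"],degrees=True).as_matrix(); print("tilt x",R[:,0].round(4),"F tool",(R.T@s["ft_force"]).round(2))
E
python3 st.py
```

```text
8.23 [ 0.5399 -0.2351  0.1468] F [-2.13  3.57  5.94] T [0.68  0.051 0.133] w 0.0215
tilt x [ 3.e-04  1.e-03 -1.e+00] F tool [-5.94 -4.02  1.09]
```

Call:
send_rows --pt "10 -1 -0.6 0 0" --pt "10 -1 -0.4 0 0" --pt "10 -1 0 0 0" --pt "10 0 0 0 0" --pt "10 0 0 0 0"

```text
t: 8.65
position: [0.54, -0.235, 0.1489]
orientation: [136.0, 90.0, -28.5]
ft_force: [2.5, 0.1, -3.3]
gripper_width: 0.0215
```

```bash
python3 st.py
```

```text
8.65 [ 0.54   -0.235   0.1489] F [ 2.45  0.13 -3.32] T [ 0.022 -0.375 -0.03 ] w 0.0215
tilt x [ 4.e-04 -2.e-04 -1.e+00] F tool [ 3.32  0.52 -2.4 ]
```

Call:
send_rows --pt "10 -2 0 -0.5 0" --pt "10 -2 0 -0.3 0" --pt "10 -2 0 0 0" --pt "10 -2 0 0 0" --pt "10 -2 0 0 0" --pt "10 0 0 0 0"

```text
t: 9.15
position: [0.5405, -0.2347, 0.1599]
orientation: [118.0, 90.0, -46.6]
ft_force: [0.6, 0.4, -1.7]
gripper_width: 0.0211
```

```bash
python3 st.py
```

```text
9.15 [ 0.5405 -0.2347  0.1599] F [ 0.62  0.37 -1.67] T [ 0.008  0.026 -0.049] w 0.0211
tilt x [ 5.e-04 -6.e-04 -1.e+00] F tool [ 1.67 -0.19 -0.7 ]
```

Call:
send_rows --pt "10 0 0 -1 0" --pt "10 0 0 -1 0" --pt "10 0 0 -1 0" --pt "10 -3 0 0 0" --pt "10 -3 0 0 0" --pt "10 -3 0 0 0" --pt "10 -2 0 0 0" --pt "10 0 0 0 0" --pt "10 0 0 0 0"

```text
t: 9.9
position: [0.5434, -0.2338, 0.1706]
orientation: [139.9, 90.0, -24.6]
ft_force: [-1.2, -0.6, -2.4]
gripper_width: 0.0216
```

```bash
python3 st.py; python3 st.py; python3 - <<'E'
from h import *
f=r.grab_frame("side"); W=cloud(f); zoom(f,360,450,215,315,5,"pics/s1.png")
k=(abs(W[...,0]-.54)<.12)&(abs(W[...,1]+.235)<.12)
hsv=cv2.cvtColor(f["pixels"],cv2.COLOR_RGB2HSV).astype(int)
o=k&(hsv[...,0]<14)&(hsv[...,1]>190)&(W[...,2]>.15); print(np.percentile(W[o][:,2],[5,25,50,75,95]).round(4))
E
```

```text
9.9 [ 0.5434 -0.2338  0.1706] F [-1.2  -0.6  -2.44] T [0.005 0.042 0.041] w 0.0216
tilt x [ 5.e-04 -2.e-04 -1.e+00] F tool [2.44 0.26 1.31]
9.9 [ 0.5434 -0.2338  0.1706] F [-1.2  -0.6  -2.44] T [0.005 0.042 0.041] w 0.0216
tilt x [ 5.e-04 -2.e-04 -1.e+00] F tool [2.44 0.26 1.31]Traceback (most recent call last):
  File "<stdin>", line 5, in <module>
    return _quantile_unchecked(
        a, q, axis, out, overwrite_input, method, keepdims, weights)
    return _ureduce(a,
                    func=_quantile_ureduce_func,
    ...<5 lines>...
                    overwrite_input=overwrite_input,
                    method=method)
    r = func(a, **kwargs)
    result = _quantile(arr,
                       quantiles=q,
    ...<2 lines>...
                       out=out,
                       weights=wgt)
    slices_having_nans = np.isnan(arr[-1, ...])
                                  ~~~^^^^^^^^^
IndexError: index -1 is out of bounds for axis 0 with size 0
```

View pics/s1.png

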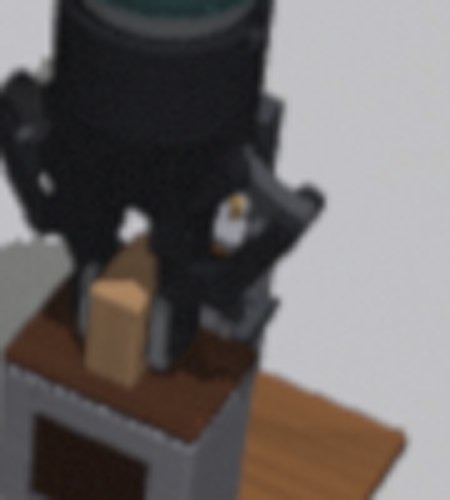

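The side view is occluded by the gripper. The canister is lifted about 24 mm and level, with load about 2.4 N. I'll feel for the keeper with averaged force readings.

Call:
send_rows --pt "10 -2 0 0 0" --pt "10 -2 0 0 0" --pt "10 -1 0 0 0" --pt "10 0 0 0 0"

```text
t: 10.28
position: [0.5436, -0.2338, 0.1757]
orientation: [142.0, 90.0, -22.6]
ft_force: [0.6, 0.1, -1.4]
gripper_width: 0.0213
```

```bash
cat > av.py <<'E'
from h import *
P=[];F=[];T=[]
for i in range(6):
    f=r.grab_frame("wrist"); s=r.observe(); P.append(s["position"]);F.append(s["ft_force"]);T.append(s["ft_torque"])
R=Ro.from_euler('xyz',s["orientation"],degrees=True).as_matrix()
F=np.array(F)@R; T=np.array(T)@R
print(round(s["t"],2),"pos",np.mean(P,0).round(4),"L",round((np.mean(P,0)[2]-.1468)*1000,1),"Ftool",F.mean(0).round(2),"sd",F.std(0).round(2),"Ttool",T.mean(0).round(3),"w",round(s["gripper_width"],4),"tilt",R[:2,0].round(4))
E
python3 av.py
```

```text
10.58 pos [ 0.5433 -0.2337  0.1753] L 28.5 Ftool [ 2.1  -0.02  0.15] sd [0.37 0.63 0.31] Ttool [-0.008  0.016  0.012] w 0.0211 tilt [-0.0001  0.0002]
```

Free hang: 2.1 N weight (mass about 0.21 kg) and no side force. Continuing up.

Call:
send_rows --pt "10 -1.5 0 0 0" --pt "10 -1.5 0 0 0" --pt "10 0 0 0 0"

```text
t: 10.83
position: [0.5436, -0.2338, 0.1787]
orientation: [143.3, 90.0, -21.2]
ft_force: [0.8, -0.9, -1.6]
gripper_width: 0.0215
```

```bash
python3 av.py
```

```text
11.13 pos [ 0.5434 -0.2337  0.1784] L 31.6 Ftool [ 2.   -0.29  0.36] sd [0.28 0.46 0.36] Ttool [ 0.012 -0.002  0.011] w 0.0214 tilt [-0.      0.0001]
```

Call:
send_rows --pt "10 -1 0 0 0" --pt "10 -1 0 0 0" --pt "10 0 0 0 0"

```text
t: 11.38
position: [0.5435, -0.2338, 0.1806]
orientation: [142.1, 90.0, -22.5]
ft_force: [-0.2, -0.2, -1.8]
gripper_width: 0.0209
```

```bash
python3 av.py
```

```text
11.68 pos [ 0.5434 -0.2337  0.1803] L 33.5 Ftool [ 1.88 -0.15  0.31] sd [0.45 0.42 0.47] Ttool [ 0.006  0.001 -0.024] w 0.0209 tilt [-0.0001  0.0001]
```

Call:
send_rows --pt "10 -1 0 0 0" --pt "10 -0.5 0 0 0" --pt "10 0 0 0 0"

```text
t: 11.93
position: [0.5434, -0.2337, 0.1819]
orientation: [155.5, 90.0, -9.1]
ft_force: [-0.0, -0.3, -1.8]
gripper_width: 0.021
```

```bash
python3 av.py
```

```text
12.23 pos [ 0.5434 -0.2337  0.1818] L 35.0 Ftool [ 1.53 -0.07 -0.28] sd [0.52 0.53 0.51] Ttool [-0.014 -0.029  0.012] w 0.0214 tilt [-0.      0.0001]
```

Call:
send_rows --pt "10 -1 0 0 0" --pt "10 -0.5 0 0 0" --pt "10 0 0 0 0"

```text
t: 12.48
position: [0.5432, -0.2336, 0.183]
orientation: [-53.4, 90.0, 142.1]
ft_force: [0.6, -0.2, -4.6]
gripper_width: 0.0212
```

```bash
python3 av.py
```

```text
12.78 pos [ 0.5432 -0.2336  0.183 ] L 36.2 Ftool [ 4.2  -0.02 -0.57] sd [0.47 0.55 0.33] Ttool [ 0.032 -0.048  0.038] w 0.0213 tilt [-0.0004  0.0003]
```

Keeper contact felt at L≈35.3 mm (load 1.9→4.2 N), so the tip is about 39.3 mm above the seat, matching vision (≈38–39). Next I'll firm the grip and push up about 8 mm in steps.

Call:
send_rows --pt "10 0 0 0 0" --pt "10 0 0 0 0" --pt "10 -1 0 0 0" --pt "10 -1 0 0 0" --pt "10 -1 0 0 0" --pt "10 0 0 0 0" --force 90

```text
t: 13.28
position: [0.5433, -0.2336, 0.1864]
orientation: [-72.5, 90.0, 123.0]
ft_force: [-0.9, 0.9, -5.3]
gripper_width: 0.0209
```

```bash
python3 av.py
```

```text
13.58 pos [ 0.5433 -0.2336  0.1862] L 39.4 Ftool [ 5.06 -0.49 -0.09] sd [0.5  0.35 0.36] Ttool [ 0.002 -0.134 -0.018] w 0.0213 tilt [-0.0001  0.0002]
```

Call:
send_rows --pt "10 -1 0 0 0" --pt "10 -1 0 0 0" --pt "10 -1 0 0 0" --pt "10 0 0 0 0"

```text
t: 13.92
position: [0.5433, -0.2336, 0.1894]
orientation: [-56.8, 90.0, 138.7]
ft_force: [0.8, 0.4, -5.5]
gripper_width: 0.021
```

```bash
python3 av.py; python3 - <<'E'
from h import *
s=r.observe(); f=r.grab_frame("wrist"); f["pose"]=s; W=cloud(f); cv2.imwrite("pics/w4.png",f["pixels"][:,:,::-1])
p=W[(abs(W[...,0]-.54)<.06)&(abs(W[...,1]+.235)<.06)&(abs(W[...,2]-.184)<.012)]
A=np.c_[p[:,:2]-p[:,:2].mean(0),np.ones(len(p))]; c=np.linalg.lstsq(A,p[:,2],rcond=None)[0]; print("lid plane",len(p),c.round(4),cv2.minAreaRect((p[:,:2]*1000).astype(np.float32)))
E
```

```text
14.22 pos [ 0.5433 -0.2336  0.1892] L 42.4 Ftool [5.67 0.05 0.07] sd [0.5  0.55 0.51] Ttool [ 0.009 -0.151 -0.046] w 0.021 tilt [-0.0001  0.0002]
lid plane 21240 [0.0742 0.0075 0.1843] ((562.2155151367188, -228.00888061523438), (94.3149185180664, 84.28458404541016), 15.586374282836914)
```

View pics/w4.png

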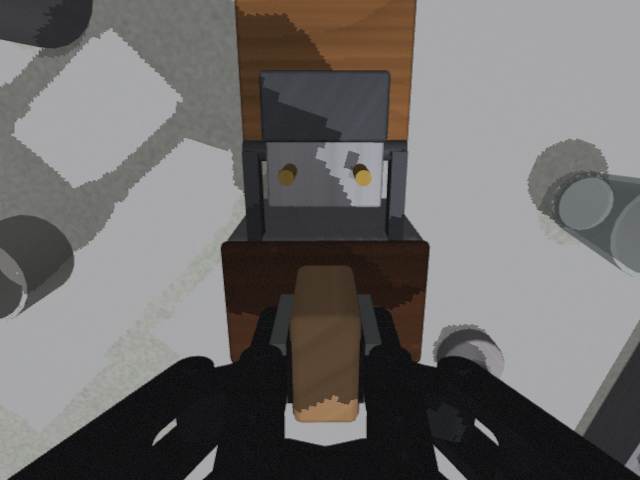

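```bash
cat > tilt.py <<'E'
from h import *
import sys
s=r.observe(); f=r.grab_frame("wrist"); f["pose"]=s; W=cloud(f); 
P=np.array(s["position"]); R=Ro.from_euler('xyz',s["orientation"],degrees=True).as_matrix()
L=(W-P)@R  # tool coords; x down
lidx=-.147+.141+.0; 
def plane(m,nm):
    m=cv2.erode(m.astype(np.uint8),np.ones((3,3)))>0; p=L[m]
    for _ in range(3):
        A=np.c_[p[:,1:],np.ones(len(p))]; c=np.linalg.lstsq(A,p[:,0],rcond=None)[0]; p=p[abs(p[:,0]-A@c)<.003]
    rc=cv2.minAreaRect((p[:,1:]*1000).astype(np.float32))
    print(nm,len(p),"slope(y,z)",c[:2].round(4),"x0",c[2].round(4),"rect yz",np.round(rc[0],1),np.round(rc[1],1),round(rc[2],1))
base=np.isfinite(L[...,0])
plane(base&(abs(L[...,0]-.006)<.007)&(abs(L[...,1])<.048)&(abs(L[...,2])<.033),"lid")
plane(base&(abs(L[...,0]+.038)<.006)&(abs(L[...,1])<.014)&(abs(L[...,2])<.03),"grip")
E
python3 tilt.py
```

```text
lid 12238 slope(y,z) [ 0.0017 -0.011 ] x0 0.0056 rect yz [-0.4 -0.8] [82.8 55. ] 0.1
grip 7880 slope(y,z) [ 0.0025 -0.0224] x0 -0.0381 rect yz [-0.2 -1. ] [27.4 39.8] 1.2
```

Tilt is only about 0.015 rad (bar side roughly 1 mm low). Force implies about 7.4 mm of keeper travel. I'll raise 1 mm more, then draw out.

Call:
send_rows --pt "10 -1 0 0 0" --pt "10 0 0 0 0" --pt "10 0 0 1.5 0" --pt "10 0 0 2 0" --pt "10 0 0 2 0" --pt "10 0 0 0 0"

```text
t: 14.82
position: [0.538, -0.2355, 0.1905]
orientation: [134.0, 90.0, -30.5]
ft_force: [1.6, 0.6, -5.8]
gripper_width: 0.021
```

```bash
python3 av.py; python3 tilt.py
```

```text
15.12 pos [ 0.538  -0.2354  0.1904] L 43.6 Ftool [ 6.    0.07 -1.49] sd [0.4  0.71 0.38] Ttool [0.015 0.046 0.099] w 0.0211 tilt [ 0.     -0.0004]
lid 12169 slope(y,z) [ 0.0015 -0.0107] x0 0.0056 rect yz [-0.4 -1.1] [54.6 82.8] 89.9
grip 7882 slope(y,z) [-0.002  -0.0232] x0 -0.0382 rect yz [ 0.1 -1. ] [39.9 27.4] 89.1
```

Call:
send_rows --pt "10 0 0 2 0" --pt "10 0 0 2 0" --pt "10 0 0 2 0" --pt "10 0 0 0 0"

```text
t: 15.5
position: [0.5317, -0.2368, 0.1903]
orientation: [-34.1, 90.0, 161.3]
ft_force: [1.1, -0.1, -5.3]
gripper_width: 0.021
```

```bash
python3 av.py
```

```text
15.8 pos [ 0.5317 -0.2367  0.1902] L 43.4 Ftool [ 5.82  0.24 -0.37] sd [0.64 0.51 0.63] Ttool [-0.021 -0.136  0.039] w 0.0211 tilt [-0.0011  0.0002]
```

Call:
send_rows --pt "10 0 0 2.5 0" --pt "10 0 0 3 0" --pt "10 0 0 3 0" --pt "10 0 0 3 0" --pt "10 0 0 3 0" --pt "10 0 0 3 0" --pt "10 0 0 3 0" --pt "10 0 0 3 0" --pt "10 0 0 3 0" --pt "10 0 0 0 0"

```text
t: 16.63
position: [0.506, -0.244, 0.1904]
orientation: [-6.3, 90.0, -170.9]
ft_force: [-0.4, 0.1, -2.7]
gripper_width: 0.021
```

```bash
python3 av.py; python3 tilt.py
```

```text
16.93 pos [ 0.5068 -0.2439  0.1903] L 43.5 Ftool [1.81 0.44 0.01] sd [0.46 0.65 0.39] Ttool [0.001 0.002 0.032] w 0.0211 tilt [0.0002 0.0001]
lid 12134 slope(y,z) [ 0.0016 -0.0085] x0 0.0056 rect yz [-0.3 -1.1] [82.8 55. ] 0.2
grip 7928 slope(y,z) [-0.0003 -0.02  ] x0 -0.0382 rect yz [ 0.4 -1. ] [39.8 27.4] 87.3
```

The bar is clear of the hook (drawn 34 mm, about x' = -46 mm) and the load is back to pure weight. Next: retract further, raise, and carry to the dock.

Call:
send_rows --pt "10 0 0 5 0" --pt "10 0 0 8 0" --pt "10 0 0 7 0" --pt "10 -5 0 0 0" --pt "10 -12 0 0 0" --pt "10 -16 0 0 0" --pt "10 -16 0 0 0" --pt "10 -8 0 0 0" --pt "10 -3 -4 -2 0" --pt "10 0 -10 -4 0" --pt "10 0 -18 -8 0" --pt "10 0 -24 -10 0"

```text
t: 17.98
position: [0.4951, -0.1883, 0.2491]
orientation: [-41.2, 89.9, 154.1]
ft_force: [0.9, -0.7, -1.9]
gripper_width: 0.0207
```

Call:
send_rows --pt "10 0 -28 -12 0" --pt "10 0 -30 -13 0" --pt "10 0 -30 -13 0" --pt "10 0 -30 -13 0" --pt "10 0 -30 -13 0" --pt "10 0 -30 -13 0" --pt "10 0 -30 -13 0" --pt "10 0 -30 -13 0" --pt "10 0 -30 -13 0" --pt "10 0 -30 -13 0" --pt "10 0 -25 -11 0" --pt "10 0 -18 -7 0"

```text
t: 18.98
position: [0.5452, 0.1827, 0.2489]
orientation: [-45.0, 89.8, 150.6]
ft_force: [0.6, -0.4, -2.3]
gripper_width: 0.0215
```

```bash
python3 st.py; python3 tilt.py
```

```text
18.98 [0.5452 0.1827 0.2489] F [ 0.58 -0.4  -2.28] T [ 0.007  0.005 -0.003] w 0.0215
tilt x [-0.0025  0.0014 -1.    ] F tool [ 2.27  0.55 -0.46]
lid 12198 slope(y,z) [ 0.0013 -0.0081] x0 0.0056 rect yz [-0.4 -0.9] [55.1 82.9] 89.8
grip 7862 slope(y,z) [ 0.0036 -0.0209] x0 -0.0382 rect yz [ 0.3 -1. ] [40.2 27.4] 87.7
```

Call:
send_rows --pt "10 0 -10 -4 0" --pt "10 0 -5 -2 0" --pt "10 0 0 0 0" --pt "10 0 0 0 0" --pt "10 0 0 0 0"

```text
t: 19.45
position: [0.548, 0.1944, 0.2502]
orientation: [33.2, 90.0, -131.4]
ft_force: [-0.0, 0.3, -2.5]
gripper_width: 0.0209
```

```bash
python3 av.py; python3 - <<'E'
from h import *
s=r.observe(); f=r.grab_frame("wrist"); f["pose"]=s; cv2.imwrite("pics/w5.png",f["pixels"][:,:,::-1])
R=Ro.from_euler('xyz',s["orientation"],degrees=True).as_matrix(); print(R.round(4))
W,b,k=dock(f)
for n in ["top","side","wrist"]:
    if n!="wrist": f=r.grab_frame(n); W=cloud(f); cv2.imwrite(f"pics/{n}5.png",f["pixels"][:,:,::-1]);
    p=s["position"]
    near=(abs(W[...,0]-p[0])<.055)&(abs(W[...,1]-p[1])<.06)
    for nm,z in [("lid",p[2]-.0056),("blk",.032)]:
        m=near&(abs(W[...,2]-z)<.006)
        if nm=="blk": m=(abs(W[...,0]-.62)<.07)&(abs(W[...,1]-.22)<.08)&(abs(W[...,2]-z)<.005)
        m=cv2.morphologyEx(m.astype(np.uint8),cv2.MORPH_OPEN,np.ones((3,3)))>0
        q=W[m&np.isfinite(W[...,2])]
        if len(q)>20: print(n,nm,len(q),cv2.minAreaRect((q[:,:2]*1000).astype(np.float32)))
E
```

```text
19.75 pos [0.5482 0.1944 0.2504] L 103.6 Ftool [ 1.79 -0.02 -0.11] sd [0.37 0.69 0.68] Ttool [-0.015  0.032 -0.007] w 0.0208 tilt [0.0003 0.0001]
[[ 3.000e-04  2.658e-01 -9.640e-01]
 [ 1.000e-04 -9.640e-01 -2.658e-01]
 [-1.000e+00 -0.000e+00 -3.000e-04]]
block 8603 ((623.7625122070312, 222.30047607421875), (58.594932556152344, 107.0215072631836), 15.387768745422363) [0.0292 0.0302 0.031  0.0322 0.0333]
black 4191 ((558.7398071289062, 203.9639434814453), (37.20195007324219, 105.12626647949219), 15.859782218933105) [0.0112 0.012  0.0126 0.0133 0.0226]
top lid 318 ((535.73681640625, 191.80148315429688), (27.958349227905273, 83.80523681640625), 15.61090087890625)
top blk 70 ((631.938720703125, 178.862548828125), (68.59515380859375, 18.199886322021484), 18.192853927612305)
side lid 397 ((548.74365234375, 192.02114868164062), (60.33306884765625, 86.65080261230469), 13.329283714294434)
side blk 474 ((620.2936401367188, 215.7923583984375), (67.803466796875, 109.24493408203125), 11.599287033081055)
wrist lid 397 ((548.74365234375, 192.02114868164062), (60.33306884765625, 86.65080261230469), 13.329283714294434)
wrist blk 474 ((620.2936401367188, 215.7923583984375), (67.803466796875, 109.24493408203125), 11.599287033081055)
```

View pics/w5.png

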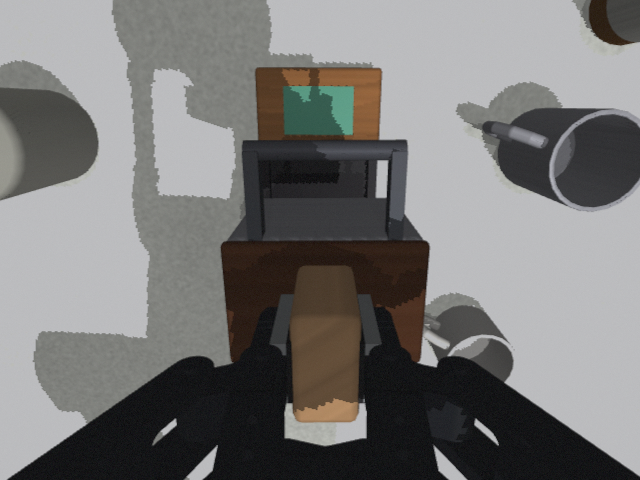

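View pics/side5.png

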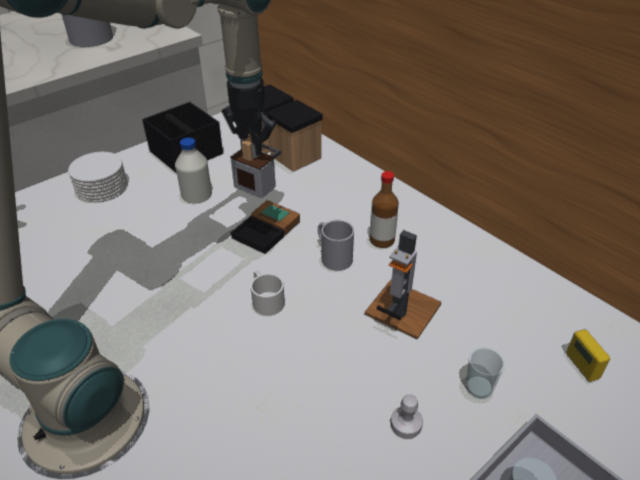

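The bar-side view at (325,150) shows the bar and straps in front of the dock block; the canister is level above the well. The remaining offset is about 7 mm in y. I'll correct it and descend to just above the rim.

Call:
send_rows --pt "10 0 -4 -0.7 0" --pt "10 0 -3.1 -0.6 0.005" --pt "10 10 0 0 0" --pt "10 20 0 0 0" --pt "10 25 0 0 0" --pt "10 25 0 0 0" --pt "10 15 0 0 0" --pt "10 5 0 0 0" --pt "10 0 0 0 0" --pt "10 0 0 0 0" --pt "10 0 0 0 0"

```text
t: 20.82
position: [0.5486, 0.2026, 0.1516]
orientation: [179.6, 89.8, 14.8]
ft_force: [0.1, -0.4, -1.4]
gripper_width: 0.0211
```

```bash
python3 av.py; python3 tilt.py; python3 - <<'E'
from h import *
s=r.observe(); f=r.grab_frame("wrist"); f["pose"]=s; cv2.imwrite("pics/w6.png",f["pixels"][:,:,::-1])
W,b,k=dock(f)
f=r.grab_frame("side"); zoom(f,200,330,130,270,4,"pics/s6.png")
f=r.grab_frame("top"); zoom(f,180,290,200,310,5,"pics/t6.png")
E
```

```text
21.12 pos [0.5483 0.2025 0.1514] L 4.6 Ftool [ 1.98 -0.23 -0.02] sd [0.57 0.66 0.5 ] Ttool [-0.012 -0.005 -0.003] w 0.021 tilt [0.0013 0.0003]
lid 12149 slope(y,z) [ 0.0013 -0.0086] x0 0.0056 rect yz [-0.4 -1.1] [82.9 55.3] 0.2
grip 7892 slope(y,z) [ 0.0012 -0.0217] x0 -0.0382 rect yz [-0.1 -1.1] [27.5 39.3] 0.7
block 15149 ((619.2176513671875, 220.911376953125), (69.09375, 107.26165008544922), 15.372594833374023) [0.0293 0.0302 0.031  0.0322 0.0333]
black 3507 ((574.8311157226562, 210.19720458984375), (23.078283309936523, 88.2929458618164), 15.136136054992676) [0.0115 0.0123 0.0132 0.0223 0.0233]
```

View pics/w6.png

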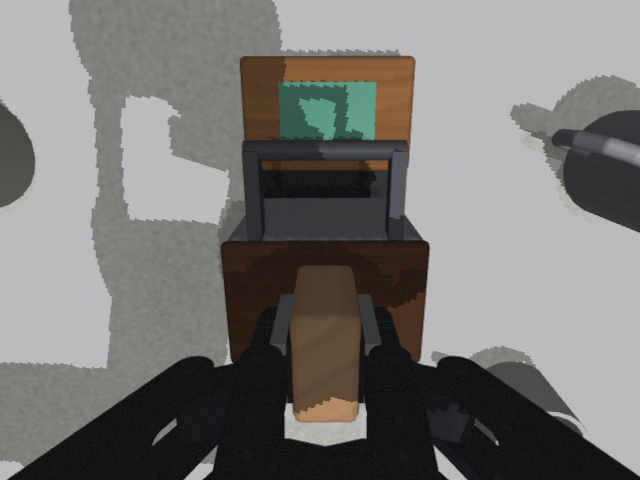

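View pics/s6.png

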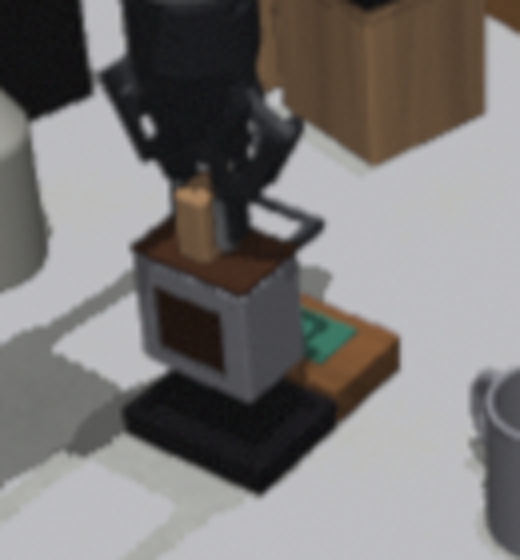

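Refit block and well give a centre of (0.548, 0.2017); the canister needs about 1.5 mm correction. Lowering to just inside the rim.

Call:
send_rows --pt "10 0 1 1.2 0" --pt "10 5 0 0 0" --pt "10 10 0 0 0" --pt "10 8 0 0 0" --pt "10 5 0 0 0" --pt "10 4 0 0 0" --pt "10 3 0 0 0" --pt "10 2 0 0 0" --pt "10 2 0 0 0" --pt "10 1 0 0 0" --pt "10 0 0 0 0"

```text
t: 22.23
position: [0.5467, 0.201, 0.1103]
orientation: [-137.8, 90.0, 57.4]
ft_force: [-0.1, -0.1, -2.4]
gripper_width: 0.0209
```

```bash
python3 av.py; python3 - <<'E'
from h import *
f=r.grab_frame("side"); zoom(f,200,330,150,270,4,"pics/s7.png")
E
```

```text
22.53 pos [0.5469 0.2011 0.1105] L -36.3 Ftool [ 2.17  0.3  -0.03] sd [0.53 0.54 0.38] Ttool [-0.002 -0.01   0.008] w 0.0211 tilt [0.0006 0.0002]
```

View pics/s7.png

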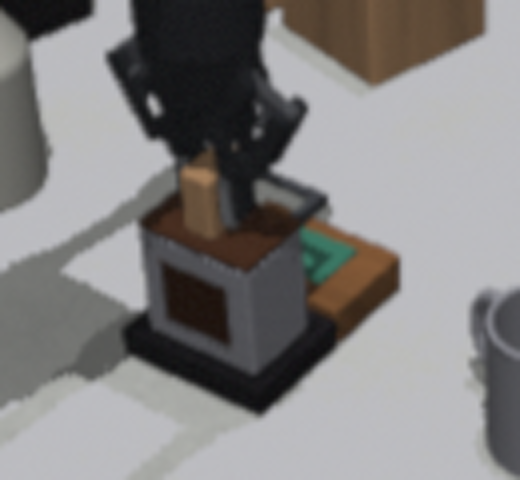

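Underside is at about 0.019, already inside the rim with no contact force. Easing down.

Call:
send_rows --pt "10 1.5 0 0 0" --pt "10 1.5 0 0 0" --pt "10 1.5 0 0 0" --pt "10 0 0 0 0"

```text
t: 22.92
position: [0.5464, 0.201, 0.1053]
orientation: [-6.9, 90.0, -171.8]
ft_force: [-0.0, 0.1, -2.5]
gripper_width: 0.0207
```

```bash
python3 av.py
```

```text
23.22 pos [0.5467 0.201  0.1057] L -41.1 Ftool [ 2.25  0.03 -0.04] sd [0.27 0.64 0.28] Ttool [ 0.011  0.012 -0.004] w 0.0207 tilt [0.0002 0.0001]
```

Call:
send_rows --pt "10 0.7 0 0 0" --pt "10 0.7 0 0 0" --pt "10 0 0 0 0"

```text
t: 23.47
position: [0.5466, 0.201, 0.1043]
orientation: [-12.7, 90.0, -177.5]
ft_force: [-0.4, 0.6, -1.8]
gripper_width: 0.021
```

```bash
python3 av.py
```

```text
23.77 pos [0.5467 0.201  0.1044] L -42.4 Ftool [ 2.06 -0.53  0.11] sd [0.36 0.29 0.4 ] Ttool [-0.006  0.01   0.027] w 0.0211 tilt [0.0001 0.0001]
```

Call:
send_rows --pt "10 0.6 0 0 0" --pt "10 0.6 0 0 0" --pt "10 0 0 0 0"

```text
t: 24.02
position: [0.5468, 0.2012, 0.1041]
orientation: [-173.0, 90.0, 22.2]
ft_force: [-2.0, 1.5, 4.4]
gripper_width: 0.0212
```

```bash
python3 av.py
```

```text
24.32 pos [0.5468 0.2011 0.104 ] L -42.8 Ftool [-5.46 -0.8   1.65] sd [0.63 0.34 0.45] Ttool [ 0.035 -0.336  0.056] w 0.0209 tilt [0.0008 0.0004]
```

Call:
send_rows --pt "10 0.5 0 0 0" --pt "10 0.5 0 0 0" --pt "10 0 0 0 0"

```text
t: 24.57
position: [0.5468, 0.2012, 0.104]
orientation: [-177.3, 89.9, 17.9]
ft_force: [-3.9, -0.4, 11.1]
gripper_width: 0.0213
```

```bash
python3 av.py
```

```text
24.87 pos [0.5468 0.2012 0.104 ] L -42.8 Ftool [-10.73  -0.84   3.33] sd [0.23 0.34 0.45] Ttool [ 0.03  -0.629  0.098] w 0.021 tilt [0.0013 0.0004]
```

Floor contact at the expected height (underside ≈0.0124). Backing off the press, easing the grip, then opening.

Call:
send_rows --pt "10 -0.5 0 0 0" --pt "10 -0.5 0 0 0" --pt "10 -0.2 0 0 0" --pt "10 0 0 0 0" --pt "10 0 0 0 0" --force 20

```text
t: 25.28
position: [0.5468, 0.2011, 0.104]
orientation: [-165.5, 90.0, 29.7]
ft_force: [-2.1, 0.1, 7.2]
gripper_width: 0.021
```

```bash
python3 av.py;python3 tilt.py
```

```text
25.58 pos [0.5468 0.2012 0.104 ] L -42.8 Ftool [-6.87 -0.86  2.09] sd [0.44 0.15 0.28] Ttool [ 0.034 -0.385  0.027] w 0.021 tilt [0.0006 0.0004]
lid 12229 slope(y,z) [ 0.0002 -0.0087] x0 0.0056 rect yz [-0.4 -0.8] [55.3 82.8] 89.9
grip 7905 slope(y,z) [ 0.0027 -0.0227] x0 -0.0382 rect yz [-0.6 -1.3] [27.1 39.8] 4.0
```

Call:
send_rows --pt "10 -0.4 0 0 0" --pt "10 -0.4 0 0 0" --pt "10 0 0 0 0" --pt "13 0 0 0 0" --pt "17 0 0 0 0" --pt "20 0 0 0 0" --pt "22 0 0 0 0" --pt "25 0 0 0 0" --pt "30 0 0 0 0" --pt "40 0 0 0 0" --pt "45 0 0 0 0" --pt "45 0 0 0 0"

```text
t: 26.63
position: [0.5468, 0.201, 0.1042]
orientation: [165.5, 90.0, 0.7]
ft_force: [-0.6, 0.3, 0.0]
gripper_width: 0.0451
```

```bash
python3 av.py;python3 tilt.py; python3 - <<'E'
from h import *
f=r.grab_frame("wrist"); cv2.imwrite("pics/w8.png",f["pixels"][:,:,::-1])
E
```

```text
26.93 pos [0.5467 0.201  0.1042] L -42.6 Ftool [-0.07 -0.39 -0.08] sd [0.41 0.53 0.51] Ttool [ 0.007  0.023 -0.016] w 0.0446 tilt [0.0001 0.0001]
lid 11905 slope(y,z) [-0.0003 -0.0079] x0 0.0058 rect yz [-0.4 -0.8] [82.8 55.2] 0.1
grip 6918 slope(y,z) [-0.0006 -0.0185] x0 -0.038 rect yz [-0.4 -1. ] [21.3 40. ] 0.2
```

View pics/w8.png

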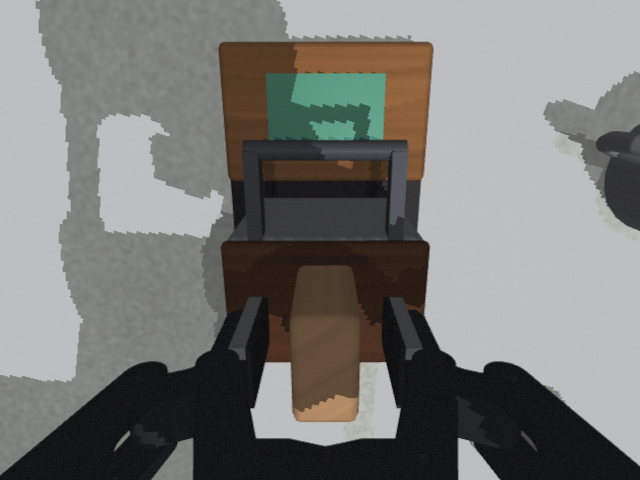

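The fingers are clear on both sides (265 and 385, grip 292–358), and the same −0.008 slope reading shows that value is camera bias, so the canister is level. Retreating upward.

Call:
send_rows --pt "45 -5 0 0 0" --pt "45 -10 0 0 0" --pt "45 -15 0 0 0" --pt "45 -25 0 0 0" --pt "45 -30 0 0 0" --pt "45 -30 0 0 0" --pt "45 -30 0 0 0" --pt "45 -25 0 0 0" --pt "45 -15 0 5 0" --pt "45 -5 0 25 0" --pt "45 0 0 35 0" --pt "45 0 0 35 0"

```text
t: 28.03
position: [0.4498, 0.1747, 0.2955]
orientation: [179.2, 89.9, 14.4]
ft_force: [-0.5, -1.2, 0.6]
gripper_width: 0.0451
```

Call:
send_rows --pt "45 0 0 20 0" --pt "45 0 0 5 0" --pt "45 0 0 0 0" --pt "45 0 0 0 0" --pt "45 0 0 0 0"

```text
t: 28.45
position: [0.4276, 0.1686, 0.2946]
orientation: [-178.5, 89.9, 16.7]
ft_force: [0.7, -1.0, 0.4]
gripper_width: 0.045
```

```bash
python3 st.py; python3 - <<'E'
from h import *
s=r.observe(); f=r.grab_frame("wrist"); f["pose"]=s; cv2.imwrite("pics/w9.png",f["pixels"][:,:,::-1]); 
fs={"wrist":f,"top":r.grab_frame("top"),"side":r.grab_frame("side")}
cv2.imwrite("pics/side9.png",fs["side"]["pixels"][:,:,::-1])
c=np.array([.548,.2018])
for n,f in fs.items():
    W=cloud(f); out=[]
    near=(abs(W[...,0]-c[0])<.06)&(abs(W[...,1]-c[1])<.06)&np.isfinite(W[...,2])
    for nm,m in [("lid",near&(abs(W[...,2]-.098)<.005)),("grip",near&(abs(W[...,2]-.142)<.005)),("blk",(abs(W[...,0]-.62)<.07)&(abs(W[...,1]-.22)<.08)&(abs(W[...,2]-.032)<.005))]:
        m=cv2.morphologyEx(m.astype(np.uint8),cv2.MORPH_OPEN,np.ones((3,3)))>0; q=W[m&np.isfinite(W[...,2])]
        if len(q)>20: print(n,nm,len(q),np.round(cv2.minAreaRect((q[:,:2]*1000).astype(np.float32))[0],1),np.round(cv2.minAreaRect((q[:,:2]*1000).astype(np.float32))[1],1),round(float(np.median(q[:,2])),4))
    if n!="wrist":
        for o in ["cup","pitcher","syrup","milk","tamper","glass_cup"]:
            d=r.find_in(o,f)
            if d: print(o,np.round(d[0]["location"],3).tolist(),round(d[0]["confidence"],2))
E
```

```text
28.45 [0.4276 0.1686 0.2946] F [ 0.71 -1.04  0.4 ] T [-0.01   0.019 -0.029] w 0.045
tilt x [ 1.6e-03  5.0e-04 -1.0e+00] F tool [-0.4   1.19 -0.41]
wrist lid 6312 [546.7 201. ] [55.5 84.3] 0.0984
wrist grip 2094 [546.7 201.3] [40.2 21.7] 0.1423
wrist blk 570 [588.7 212.6] [  6.4 107. ] 0.0305
top lid 329 [554.6 178.7] [57.1 37.9] 0.0981
top blk 546 [620.9 220.1] [ 68.1 105.8] 0.0311
cup [0.438, 0.008, -0.002] 0.95
pitcher [0.645, 0.012, 0.032] 0.75
syrup [0.761, -0.013, 0.133] 0.78
milk [0.524, 0.45, 0.133] 0.68
tamper [0.435, -0.394, 0.022] 0.93
glass_cup [0.606, -0.453, 0.05] 0.66
side lid 357 [547.7 199. ] [61.5 87.8] 0.097
side grip 95 [544.3 197. ] [42.2 25.7] 0.141
side blk 200 [638.3 206.9] [104.2  54.1] 0.0301
cup [0.534, 0.185, 0.084] 0.65
pitcher [0.631, -0.004, 0.066] 0.95
syrup [0.752, -0.024, 0.107] 0.85
milk [0.509, 0.429, 0.085] 0.85
tamper [0.426, -0.409, 0.025] 0.85
glass_cup [0.594, -0.447, 0.06] 0.69
```

View pics/w9.png

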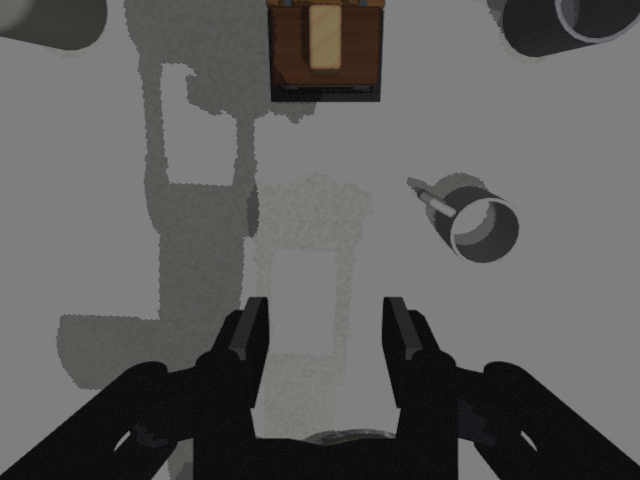

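View pics/side9.png

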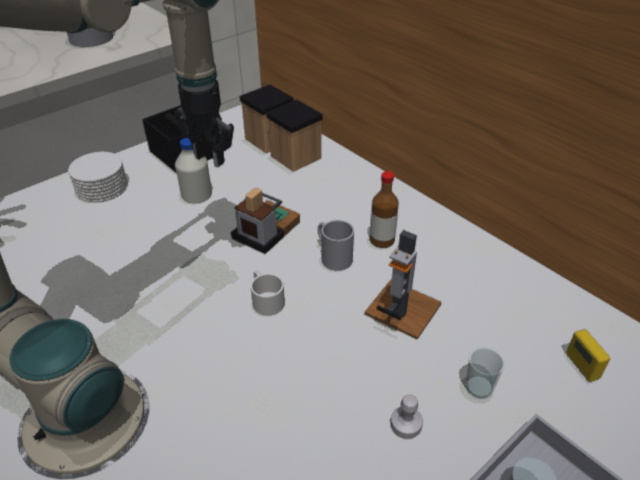

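The lid top at 0.098 puts the underside on the floor (0.012), and the canister is seated in the well. The mugs and bottles sit at the same pixels as before. Handing in.

```bash
python3 -c "
from cell import r
print(r.job_done(), r.observe()['t'])"
```

```text
the job is handed in; nothing more can be done
the job is handed in; nothing more can be done
```

The canister is standing in the dock's well, let go, and the job is handed in at about 29 s of robot time. `r.job_done()` gives no verdict, so these are my own checks:

- **Taking it off the hook:** I felt the keeper at about 35 mm of lift. I then pushed it up about 8 mm, with total tool load never above 6 N, and drew the canister straight out. The load then fell back to the canister's weight alone, about 2 N.
- **Final position:** The wrist camera puts the lid at about (0.547, 0.201) m, against a measured well centre of (0.548, 0.202) m. The lid top is at 0.098 m, so the underside is on the floor at about 0.012 m. The canister is level to the camera's accuracy.
- **Placing force:** The tool reading reached about 11 N upward (about 13 N on the floor) just as the canister met the floor. I backed off before opening the fingers.
- **Bystanders:** None appears to have moved.

Two readings disagreed:
- The side-camera detector reported the cup at the canister's position; the picture shows the cup where it was.
- The top-camera reading of the milk bottle differed by about 22 mm, mostly in height. The side camera agreed within about 6 mm.

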